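# Make up a bush kit and a flange kit in two parts trays

## Robot

A 7-joint arm with a two-finger parallel gripper is mounted at the origin on a cart in front of the work surface, level with it; the furniture and walls round the work are solid. World frame = base frame: x ahead of the robot, y to its left, z up, the work surface at z = 0. Lengths are in m, angles in rad, forces in N, time in s.
With the tool pointing down it reaches from about 0.425 to 0.825 m from the base axis. Payload 3.6 kg.
Tool frame: the origin (TCP) lies where the fingers leave the gripper's body, on its centre line; the fingertips stand 73 mm ahead of it and the grasp point (between the pads) lies 54 mm ahead of it (env.tcp_to_tips is the z of the fingertips in the tool frame, in m); z points along the fingers, y is the line along which they close (so a half turn about z gives the same grasp; the last joint's range is limited). The gripper opens to 85 mm and grips with 20 to 120 N. Pads are 22 mm wide; open, the fingers measure 114 mm over their backs; the gripper's body (76 mm by 85 mm) begins 54 mm behind the grasp point. The pads swing forward as they close: fully open they stand 13 mm farther back than shut.
Start: joints at [1.22, 0.615, -0.013, 1.423, 0.008, 1.103, -0.04], TCP at [0.207, -0.616, 0.304] pointing down, gripper open.
Joint ranges: [-3.12, 3.12], [-0.3, 2.06], [-1.34, 1.32], [0.26, 2.42], [-1.36, 4.5], [0.01, 1.98], [-2.84, 2.84]. Speed limits (rad/s): [2.79, 2.79, 3.14, 3.14, 3.14, 3.14, 3.14].

## Interface

Orientations are given as a 3x3 rotation matrix whose columns are the frame's x, y, z axes.
In Python, from cell import env, camera, camera_model, workorder gives the robot as it stands.
- The arm moves only by the tool servo_tool, never from a script. Its argument "targets" is a list of rows, each a list of 7 numbers: the turn, a rotation vector about the tool's x, y, z in rad, then the shift along the tool's x, y, z in mm, then the finger opening in mm, from 0 to 85.4. A call has 1 to 8 rows; each row is the pose to reach, as a shift and turn from the pose commanded when the call began, along the tool's axes at that moment; what a row does not reach only later rows make up. A row lasts 1/8 s, in which the tool goes at most 62.5 mm and 10.7 degrees, less where a joint would pass 70% of its speed; a pose out of reach is approached as far as the arm can. A call with a gripper value outside its range is refused whole. The fingers move at their own pace and stop on an object; "squeeze" is the grip in N (left out, the last holds). Time passes only in rows, so rows that repeat a pose let the fingers close. It gives the time, the measured TCP pose, the force, the opening and the grip force at its end, in the units of the state.
- env.state(): the state, without advancing time (a new reading comes with each control period).
- camera(name): name is "scene" or "side" or "wrist"; returns (picture, depth): 480x640x3 uint8, blue, green, red; 480x640 float32, m along the optical axis (not along the pixel's ray), 0 where there is no reading.
- camera_model(name): a dict with "fx", "fy", "cx", "cy" (pixels), "world_from_camera" (4x4, takes a point from camera to world coordinates). Camera axes: x right, y down, z forward; pixel columns grow to the right and rows downward; lengths in m; the calibration is good to about 2 mm. A picture is of the moment at which its call begins: read the wrist's pose just before it. camera_model takes no time and is no camera call; for the wrist camera it gives the pose at the moment of the call.
- workorder.job_done(): hands the job in; it is judged then, once.
The state is a dict: "t": time; "qpos": joint angles; "joint_vel": joint speeds; "joint_torque": joint torques, N m; "ee_pos": TCP position; "tool_rot": TCP orientation; "ft_force": force on the tool from outside, world axes, zero at the start; "torque": the same for the moment, N m; "grip_width": opening from 0.0 (shut) to 1.0 (fully open); "grasp_force": force on a finger pad.
Only numpy, scipy, OpenCV 4.12 (cv2) and the standard library are available. Lean on these libraries where they do the work, as an engineer would, in place of code of your own. Each camera call takes 0.05 s, during which the arm holds its last target. There are 200 camera calls.

## Task

Make up two kits from the loose stock in the middle of the bench: the narrow bronze bush and the plug gauge go into the blue tray; the small flange, the brass-coloured bolt and the green cap go into the orange tray. In each tray lay the long part lengthwise and flat in the long compartment, and set each round part flat on the floor of a square compartment of its own, upright and the same way up as you found it. Leave the dark bolt, the wide bronze bush and the glue bottle where they are.

Things in the scene. Friction and masses are not known exactly. Their poses are not given: they have to be found in the camera images.
- blue_tray: Blue plastic parts tray, fixed, 170 x 170 mm, walls 14 mm high. Origin: centre of its underside; floor top at z = 3 mm. White dividers 3 mm thick, top at z = 9 mm. On its +y side (the robot's left) one long compartment, clear 164 (x) by 80 (y) mm, centre (0, 42) mm; on its -y side two square ones, clear 80 x 80 mm, centres (+42, -41.5) and (-42, -41.5) mm. Yaw within 0.45 rad of 0.
- orange_tray: Orange plastic parts tray, fixed, 170 x 170 mm, walls 14 mm high. Origin: centre of its underside; floor top at z = 3 mm. White dividers 3 mm thick, top at z = 9 mm. On its +y side (the robot's left) one long compartment, clear 164 (x) by 80 (y) mm, centre (0, 42) mm; on its -y side two square ones, clear 80 x 80 mm, centres (+42, -41.5) and (-42, -41.5) mm. Yaw within 0.45 rad of 0.
- bush_center (a point): Plain bronze bush, the narrower and taller of two: tube of 26 mm outside diameter, 36 mm high, standing on end, 80 g. Point at its centre, half-way up; z is its axis.
- gauge_center (a point): Grey steel plug gauge with a red band: round rod of 21 mm diameter, 102 mm long, lying, about 180 g. Point at its centre, 10.5 mm up; its own y is the long axis.
- flange_center (a point): Small grey flange casting standing on its base: base with lugs 58 mm across and 8 mm thick, above it a round hub of 34 mm diameter up to 32 mm, about 200 g. Grasp across the hub, with the fingertips above the base. Point on the hub's axis, 16 mm above the underside; z is the axis. (Two alike at the far right edge are scenery, out of reach.)
- bolt_center (a point): Brass-coloured hexagon-head bolt, 68 mm long, about 20 mm wide and 19 mm high at the head, lying, about 60 g. Treat it as a bar that is about 14 to 20 mm wide at its middle. Point at its centre, 9.5 mm up; its own y is the long axis.
- cap_center (a point): Dark green plastic screw cap: round cup 36 mm in diameter, 17 mm high, lying with its open side up, 15 g. Point at its centre, 8.5 mm up; z is its axis.
- dark_bolt_center (a point): Bystander: dark grey steel bolt, 58 x 20 x 18 mm, lying among the stock. Point at its centre; its own y is the long axis. Not wanted in either kit.
- wide_bush_center (a point): Bystander: the wider and lower bronze bush, 34 mm in diameter, 30 mm high, standing behind the stock. Point at its centre. Not wanted in either kit.
- glue_center (a point): Bystander: white glue bottle with a red spout, 48 mm in diameter, 133 mm high, standing behind the trays. Point half-way up.
Mind the look-alikes: they are no part of the job. Leave any pink or purple look-alike of the part that bears bolt_center alone.

How it is judged:
By the outcome, as a careful person would: the job done as asked, in the order asked, and still so for the second after the job is handed in, with the robot touching nothing.
It also fails if it takes over 112 s, if anything falls off the work surface, if the arm or the gripper's body presses on something with over 40 N, if the wrist force passes 120 N, or if a joint passes its speed limit or range.

## Working session

There is one attempt and no reset: what is moved stays moved. The work goes in short steps, Python scripts to look and compute and a tool call to move; the robot and the scene stay as the last step left them, time stands still between calls to the robot, and variables do not carry over. Pictures are saved under pics/ and viewed, at most 14 in all, crops included, and the job is handed in when it is done.

Besides the shell and the picture viewer there is one more tool, called after ">>>" as name([rows], argument=value, ...), one row to a line, values as JSON. servo_tool: Moves the arm, as the interface text tells. Its arguments: {"type":"object","properties":{"targets":{"type":"array"},"squeeze":{"type":"number"}},"required":["targets"]}

```bash
ls; mkdir -p pics; python3 - <<'E'
from cell import env, camera, camera_model
import cv2,numpy as np
s=env.state();print(s['t'],s['ee_pos'],s['tool_rot'],s['grip_width'],env.tcp_to_tips)
for n in ['scene','side']:
    p,d=camera(n);cv2.imwrite(f'pics/{n}0.png',p);np.save(f'pics/{n}0.npy',d);m=camera_model(n);print(n,m)
E
```

```text
pics
0.0 [ 0.20664563 -0.61565685  0.30270211] [[ 9.48012072e-01  3.18233223e-01 -8.53193636e-04]
 [ 3.18234367e-01 -9.48008741e-01  2.51275955e-03]
 [-9.19145505e-06 -2.65364192e-03 -9.99996479e-01]] 0.9998961408623067 0.0726
scene {'fx': 508.2291959933477, 'fy': 508.2291959933477, 'cx': 315.86964650993576, 'cy': 235.09748260357162, 'world_from_camera': array([[-6.12521442e-01, -5.77604096e-01,  5.39621155e-01,
         4.63430743e-04],
       [-7.90396519e-01,  4.55782690e-01, -4.09310985e-01,
         4.02642388e-01],
       [-9.53028037e-03, -6.77226437e-01, -7.35712938e-01,
         8.12907991e-01],
       [ 0.00000000e+00,  0.00000000e+00,  0.00000000e+00,
         1.00000000e+00]])}
side {'fx': 494.1852375777911, 'fy': 494.1852375777911, 'cx': 324.2675132084947, 'cy': 240.03188140735907, 'world_from_camera': array([[-0.98927261, -0.0901242 ,  0.11496667,  0.42975687],
       [-0.14606151,  0.59733492, -0.78857912,  0.85453759],
       [ 0.00239646, -0.79691193, -0.60409075,  0.71949618],
       [ 0.        ,  0.        ,  0.        ,  1.        ]])}
```

View pics/scene0.png

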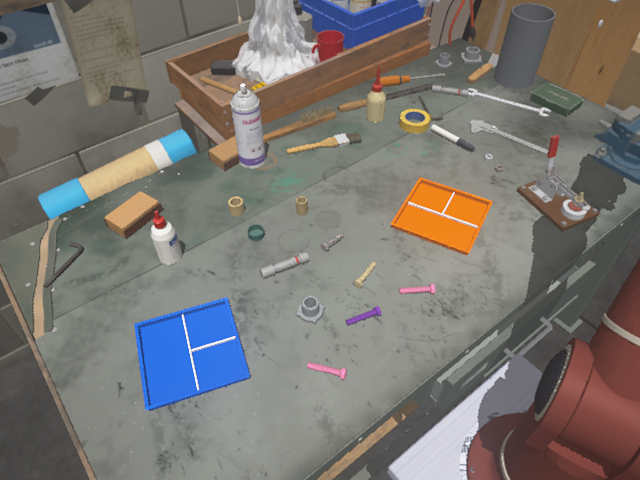

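View pics/side0.png

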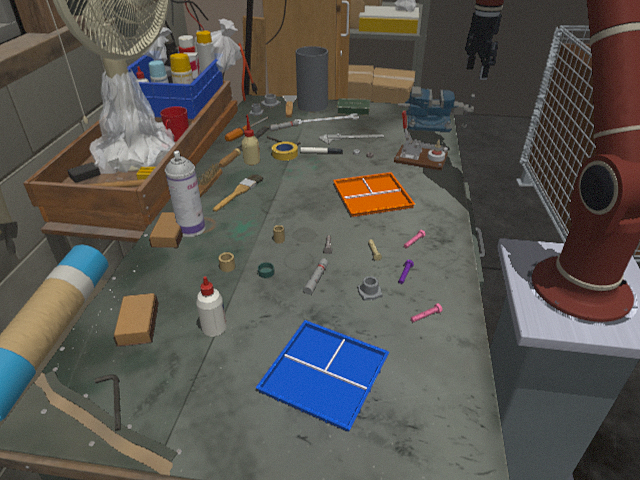

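The scene view shows the blue tray at (190,350) and the orange at (442,215). The parts are the narrow bush (302,205), cap (256,232), gauge (284,265), brass bolt (366,273) and flange (311,308). The bystanders are the dark bolt (332,242), wide bush (236,205) and glue (166,240). The side view agrees: the narrow, taller bush is at (279,233).

```bash
cat > h.py <<'E'
import cv2,numpy as np
from cell import env, camera, camera_model
def ray(m,uv,z):
    uv=np.atleast_2d(np.asarray(uv,float)); W=m['world_from_camera']
    d=np.c_[(uv[:,0]-m['cx'])/m['fx'],(uv[:,1]-m['cy'])/m['fy'],np.ones(len(uv))]@W[:3,:3].T
    return W[:3,3]+d*((z-W[2,3])/d[:,2])[:,None]
def cloud(m,d):
    v,u=np.mgrid[:480,:640]; W=m['world_from_camera']
    c=np.stack([(u-m['cx'])/m['fx']*d,(v-m['cy'])/m['fy']*d,d],-1)
    P=c@W[:3,:3].T+W[:3,3]; P[d<=0]=np.nan; return P
E
cat > m0.py <<'E'
from h import *
px={'scene':dict(bush=(302,205),wide=(236,205),cap=(256,232),gauge=(284,265),dark=(332,242),bolt=(366,273),flange=(311,308),glue=(166,240)),
'side':dict(bush=(279,233),wide=(226,261),cap=(265,270),gauge=(316,275),dark=(328,243),bolt=(374,250),flange=(369,287),glue=(211,308))}
for n in px:
    p=cv2.imread(f'pics/{n}0.png');d=np.load(f'pics/{n}0.npy');m=camera_model(n);P=cloud(m,d)
    hsv=cv2.cvtColor(p,cv2.COLOR_BGR2HSV)
    fl=P[...,2][(abs(P[...,0]-.6)<.2)&(abs(P[...,1])<.25)];print(n,'floor med',np.nanmedian(fl))
    z0=np.nanmedian(fl)
    up=((P[...,2]-z0>.005)&(P[...,2]<.2)).astype(np.uint8)
    k,l,st,_=cv2.connectedComponentsWithStats(up)
    for o,(u,v) in px[n].items():
        w=l[v-6:v+7,u-6:u+7];w=w[w>0]
        if len(w)==0: print(o,'none');continue
        i=np.bincount(w).argmax();q=P[l==i]
        top=q[:,2].max();tq=q[q[:,2]>top-.006]
        r=cv2.minAreaRect((q[:,:2]*1000).astype(np.float32));rt=cv2.minAreaRect((tq[:,:2]*1000).astype(np.float32))
        print(o,len(q),'top %.1f'%(top*1e3),'all',np.round(np.r_[r[0],r[1],r[2]],1),'top',np.round(np.r_[rt[0],rt[1],rt[2]],1))
    for o,lo,hi in (('blue',(105,150,60),(125,255,255)),('orange',(5,180,120),(20,255,255))):
        mk=cv2.inRange(hsv,lo,hi);k,l,st,ce=cv2.connectedComponentsWithStats(cv2.morphologyEx(mk,cv2.MORPH_CLOSE,np.ones((9,9))))
        ok=[i for i in range(1,k) if st[i,4]>2000 and .3<np.nanmedian(P[l==i][:,0])<.95 and abs(np.nanmedian(P[l==i][:,2]))<.03]
        for i in ok:
            q=P[(l==i)];q=q[(q[:,2]-z0>.009)&(q[:,2]-z0<.018)]
            r=cv2.minAreaRect((q[:,:2]*1000).astype(np.float32))
            hull=cv2.convexHull(np.argwhere(l==i)[:,::-1].astype(np.int32));R=cv2.minAreaRect((ray(m,hull[:,0],.0135)[:,:2]*1000).astype(np.float32))
            print(o,len(q),'cloud',np.round(np.r_[r[0],r[1],r[2]],1),'ray',np.round(np.r_[R[0],R[1],R[2]],1))
E
python3 m0.py
```

```text
scene floor med -0.00020253726458141497
bush 180 top 38.4 all [673.8 -67.2  26.   26.5  34.9] top [674.7 -68.5  25.1  23.4  79.7]
wide 243 top 32.8 all [766.5  47.7  36.4  33.9   6.5] top [767.1  46.8  31.6  37.3  56.8]
cap 147 top 19.1 all [676.   54.6  35.6  37.6  71.2] top [675.9  54.4  34.7  37.3  60.2]
gauge 467 top 23.0 all [563.3  58.4 102.6  21.5  80.2] top [562.4  58.4 102.3  20.4  79.6]
dark 145 top 19.2 all [554.4 -60.9  18.7  58.4   6.8] top [550.9 -53.   41.5  14.5  87. ]
bolt 183 top 20.7 all [444.5 -58.1  20.   69.   13.8] top [439.7 -45.1  13.1  41.   12. ]
flange 489 top 34.9 all [444.   83.6  46.7  43.5  33.8] top [444.8  82.8  31.8  31.5  27.9]
glue 2456 top 133.4 all [821.4 220.7 209.1 108.9  15.7] top [738.1 227.4   5.8   9.9  69. ]
blue 1319 cloud [509.5 302.8 175.3 179.2  72.2] ray [507.1 303.1 175.9 179.2  71.8]
orange 779 cloud [ 467.3 -303.7  174.5  180.2   23.2] ray [ 466.2 -301.2  174.1  182.2   23.2]
side floor med -0.0006941305983982904
bush 167 top 37.5 all [673.5 -66.4  25.8  26.8  24.7] top [673.3 -66.6  24.8  24.2  82.8]
wide 242 top 32.4 all [766.1  48.3  33.4  35.    9.2] top [766.5  48.4  30.8  35.   17.6]
cap 145 top 18.1 all [676.7  55.   33.4  39.2  12.9] top [676.4  55.2  32.9  38.4  12.9]
gauge 335 top 22.9 all [562.5  58.8 105.6  20.4  77.5] top [563.1  59.8 102.5  17.   77.8]
dark 98 top 19.3 all [552.  -60.   18.2  61.3   2.8] top [550.7 -47.4  33.   13.6  81.3]
bolt 118 top 19.4 all [446.6 -54.8  19.5  69.8  21.2] top [441.6 -34.3  12.3  29.   32.3]
flange 390 top 35.3 all [444.5  85.4  47.2  44.4  14.2] top [445.   84.4  32.1  31.4  89.8]
glue 1213 top 133.1 all [733.9 233.8  47.8  41.2  32. ] top [737.  229.7   6.8   4.4   8.5]
blue 1347 cloud [509.3 303.6 178.1 176.6  72. ] ray [509.3 305.9 181.4 176.7  71.8]
orange 453 cloud [ 466.7 -303.7  176.9  182.6   23.5] ray [ 466.1 -298.4  177.2  187.    23.2]
```

```bash
cat > plan.py <<'E'
import sys,ast
from h import *
from scipy.spatial.transform import Rotation as Ro
# waypoints: (x,y,z mm, psi deg, opening mm, dwell rows, [step mm]) ; prints rows of calls, tool axes at call start
def down(psi):
    c,s=np.cos(np.radians(psi)),np.sin(np.radians(psi)); return np.array([[c,s,0],[s,-c,0],[0,0,-1.]])
def plan(wps):
    s=env.state();p=np.array(s['ee_pos'])*1e3;R=np.array(s['tool_rot']);psi=np.degrees(np.arctan2(R[1,0],R[0,0]))
    steps=[]
    cp=p.copy();cpsi=psi
    for w in wps:
        t=np.array(w[:3],float);st=w[6] if len(w)>6 else 45
        n=max(1,int(np.ceil(max(np.linalg.norm(t-cp)/st,abs(w[3]-cpsi)/9))))
        for i in range(1,n+1): steps.append((cp+(t-cp)*i/n,cpsi+(w[3]-cpsi)*i/n,w[4]))
        steps+= [(t,w[3],w[4])]*w[5]; cp,cpsi=t,w[3]
    for k in range(0,len(steps),8):
        R0,p0=R,p;rows=[]
        for q,a,o in steps[k:k+8]:
            v=np.round(Ro.from_matrix(R0.T@down(a)).as_rotvec(),3);d=np.round(R0.T@(q-p0),1)
            rows.append([*map(float,v),*map(float,d),o]);R,p=R0@Ro.from_rotvec(v).as_matrix(),p0+R0@d
        print('CALL',str(rows).replace(' ',''),'-> end',np.round(p))
if __name__=='__main__': plan(ast.literal_eval(sys.argv[1]))
E
python3 plan.py '[(674,-67,160,84,60,0),(674,-67,76,84,60,0,30),(674,-67,76,84,15,5)]'
```

```text
CALL [[-0.002,-0.0,-0.067,36.3,-21.8,8.5,60],[-0.002,-0.0,-0.134,72.7,-43.7,16.9,60],[-0.002,-0.0,-0.202,109.0,-65.5,25.4,60],[-0.002,-0.0,-0.269,145.3,-87.3,33.8,60],[-0.002,-0.0,-0.336,181.7,-109.2,42.3,60],[-0.002,-0.0,-0.403,218.0,-131.0,50.7,60],[-0.002,-0.001,-0.47,254.3,-152.8,59.2,60],[-0.002,-0.001,-0.537,290.7,-174.6,67.6,60]] -> end [ 427. -358.  236.]
CALL [[-0.0,0.0,-0.068,42.4,-0.2,8.4,60],[-0.0,0.0,-0.135,84.8,-0.4,16.8,60],[-0.0,0.0,-0.202,127.2,-0.6,25.2,60],[-0.0,0.0,-0.269,169.6,-0.8,33.6,60],[-0.0,0.0,-0.336,212.0,-1.0,42.0,60],[-0.0,0.0,-0.404,254.4,-1.2,50.4,60],[-0.0,0.0,-0.471,296.8,-1.3,58.7,60],[-0.0,0.0,-0.538,339.2,-1.5,67.1,60]] -> end [647. -99. 168.]
CALL [[-0.001,0.0,-0.067,36.5,21.5,8.4,60],[-0.001,0.0,-0.067,36.5,21.5,36.4,60],[-0.001,0.0,-0.067,36.5,21.6,64.4,60],[-0.001,0.0,-0.067,36.5,21.6,92.4,60],[-0.001,0.0,-0.067,36.5,21.6,92.4,15],[-0.001,0.0,-0.067,36.5,21.6,92.4,15],[-0.001,0.0,-0.067,36.5,21.6,92.4,15],[-0.001,0.0,-0.067,36.5,21.6,92.4,15]] -> end [674. -67.  76.]
CALL [[0.0,0.0,-0.0,0.0,-0.0,0.0,15],[0.0,0.0,-0.0,0.0,-0.0,0.0,15]] -> end [674. -67.  76.]
```

>>> servo_tool([
  [-0.002,0,-0.067,36,-22,8.5,60],
  [-0.002,0,-0.134,73,-44,17,60],
  [-0.002,0,-0.2,109,-65,25,60],
  [-0.002,0,-0.27,145,-87,34,60],
  [-0.002,0,-0.336,182,-109,42,60],
  [-0.002,0,-0.4,218,-131,51,60],
  [-0.002,0,-0.47,254,-153,59,60],
  [-0.002,-0.001,-0.537,291,-175,68,60],
], squeeze=40)

```text
t: 1.1
ee_pos: [0.4275, -0.3566, 0.2354]
tool_rot: [[0.65, 0.76, -0.0], [0.76, -0.65, -0.002], [-0.002, 0.001, -1.0]]
ft_force: [0.8, -0.0, -0.6]
grip_width: 0.703
grasp_force: 0.0
```

>>> servo_tool([
  [0,0,-0.068,42,0,8,60],
  [0,0,-0.135,85,0,17,60],
  [0,0,-0.2,127,-1,25,60],
  [0,0,-0.27,170,-1,34,60],
  [0,0,-0.336,212,-1,42,60],
  [0,0,-0.4,254,-1,50,60],
  [0,0,-0.47,297,-1,59,60],
  [0,0,-0.538,339,-1,67,60],
])

```text
t: 2.1
ee_pos: [0.6477, -0.099, 0.1675]
tool_rot: [[0.169, 0.986, -0.001], [0.986, -0.169, -0.002], [-0.002, -0.001, -1.0]]
ft_force: [0.4, 0.0, 0.5]
grip_width: 0.699
grasp_force: 0.0
```

>>> servo_tool([
  [0,0,-0.067,36,21,8,60],
  [0,0,-0.067,36,21,8,60],
  [0,0,-0.067,36,21,8,60],
])

```text
t: 2.48
ee_pos: [0.6734, -0.0691, 0.1597]
tool_rot: [[0.105, 0.994, -0.002], [0.994, -0.105, -0.003], [-0.004, -0.001, -1.0]]
ft_force: [-0.9, -0.2, 0.1]
grip_width: 0.701
grasp_force: 0.0
```

```bash
python3 - <<'E'
from h import *
s=env.state();print(s['t'],s['ee_pos'],s['tool_rot'],s['qpos'])
m=camera_model('wrist');p,d=camera('wrist');cv2.imwrite('pics/w1.png',p);print(m);P=cloud(m,d)
up=((P[...,2]>.006)&(P[...,2]<.06)).astype(np.uint8)
k,l,st,ce=cv2.connectedComponentsWithStats(up)
for i in range(1,k):
    if st[i,4]>300:
        q=P[l==i];t=q[q[:,2]>q[:,2].max()-.006];print(ce[i].round(),st[i,4],q[:,2].max().round(4),[np.round(np.r_[r[0],r[1],r[2]],1) for r in (cv2.minAreaRect((a[:,:2]*1000).astype(np.float32)) for a in (q,t))])
E
python3 plan.py '[(674,-67,76,84,60,0,30),(674,-67,76,84,15,5)]'
```

```text
2.475 [ 0.67344417 -0.0691263   0.15972172] [[ 0.10547839  0.9944204  -0.0015451 ]
 [ 0.99441525 -0.10548314 -0.00340783]
 [-0.0035518  -0.00117702 -0.999993  ]] [ 0.22004257  0.81882988 -0.27840968  1.47733832  0.26703936  0.88426892
 -0.25045399]
{'fx': 366.12528852875863, 'fy': 366.12528852875863, 'cx': 321.906059962773, 'cy': 239.54867452492311, 'world_from_camera': array([[ 9.94411376e-01, -1.00577683e-01, -3.20958672e-02,
         6.80642449e-01],
       [-1.05539416e-01, -9.54885841e-01, -2.77586854e-01,
         9.07491829e-04],
       [-2.72884652e-03,  2.79422905e-01, -9.60164254e-01,
         2.30036970e-01],
       [ 0.00000000e+00,  0.00000000e+00,  0.00000000e+00,
         1.00000000e+00]])}
[99. 72.] 5633 0.0235 [array([562.5,  44.3,  74. ,  20. ,  79.1]), array([561.8,  43.4,  71.8,  17.5,  78.7])]
[305.  32.] 1186 0.0197 [array([677. ,  53. ,  33.4,  35.9,  85. ]), array([676.9,  51.9,  31. ,  35.9,  84.5])]
[483.  28.] 3497 0.0332 [array([766.7,  44.7,  29.5,  34.5,  71.3]), array([767.2,  41.9,  23.5,  34.6,  84. ])]
[635. 237.] 496 0.0164 [array([868.7, -82.6,   8
[... 232 characters left out ...]
5.9,  57.6]), array([674.8, -67.7,  25.7,  25.9,  57.6])]
[606. 371.] 1077 0.0122 [array([ 860.7, -180.7,   40.2,   15.9,   73.2]), array([ 860.7, -180.7,   40.2,   15.9,   73.2])]
[149. 461.] 506 0.0161 [array([ 525.2, -222.6,    6.9,   35. ,   22.7]), array([ 524.7, -221.5,    6.9,   32.7,   22.7])]
CALL [[-0.001,0.004,-0.001,1.2,0.1,28.0,60],[-0.001,0.004,-0.002,2.3,0.2,56.0,60],[-0.001,0.004,-0.002,3.5,0.4,84.0,60],[-0.001,0.004,-0.002,3.5,0.4,84.0,15],[-0.001,0.004,-0.002,3.5,0.4,84.0,15],[-0.001,0.004,-0.002,3.5,0.4,84.0,15],[-0.001,0.004,-0.002,3.5,0.4,84.0,15],[-0.001,0.004,-0.002,3.5,0.4,84.0,15]] -> end [674. -67.  76.]
CALL [[0.0,0.0,-0.0,-0.0,-0.0,0.0,15]] -> end [674. -67.  76.]
```

View pics/w1.png

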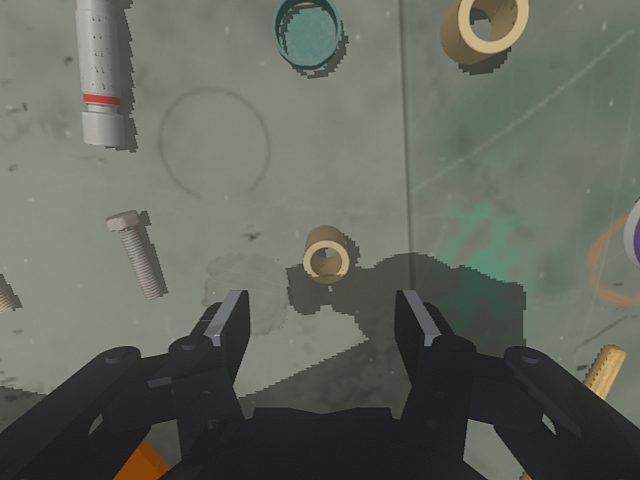

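The wrist picture shows the narrow bush at (326,255), centred between the fingers. The cap, gauge, dark bolt and wide bush are where they were measured.

>>> servo_tool([
  [0,0.004,0,1,0.5,28,60],
  [0,0.004,0,1.5,0.5,56,60],
  [0,0.004,0,2,0.5,84,60],
  [0,0.004,0,2,0.5,84,15],
  [0,0.004,0,2,0.5,84,15],
  [0,0.004,0,2,0.5,84,15],
  [0,0.004,0,2,0.5,84,15],
  [0,0.004,0,2,0.5,84,15],
])

```text
t: 3.52
ee_pos: [0.6754, -0.0667, 0.0776]
tool_rot: [[0.105, 0.994, 0.003], [0.994, -0.105, 0.001], [0.002, 0.002, -1.0]]
ft_force: [0.1, 0.1, 3.6]
grip_width: 0.289
grasp_force: 39.6
```

```bash
python3 plan.py '[(674,-67,79,84,15,0),(674,-67,150,84,15,0,40),(535,251,150,72,15,0,42),(535,251,88,72,15,0,30),(535,251,80,72,15,1,8)]'
```

```text
CALL [[0.002,-0.002,-0.0,-0.4,-1.4,-1.4,15],[0.002,-0.002,-0.0,-0.4,-1.3,-36.9,15],[0.002,-0.002,-0.0,-0.3,-1.2,-72.4,15],[0.002,-0.002,0.023,33.2,-20.3,-72.4,15],[0.002,-0.002,0.046,66.7,-39.3,-72.4,15],[0.002,-0.002,0.069,100.2,-58.4,-72.4,15],[0.002,-0.002,0.093,133.7,-77.5,-72.4,15],[0.002,-0.002,0.116,167.3,-96.5,-72.4,15]] -> end [597. 110. 150.]
CALL [[0.0,0.0,0.023,31.0,-22.8,-0.0,15],[0.0,0.0,0.047,62.1,-45.7,-0.0,15],[0.0,0.0,0.07,93.2,-68.5,-0.0,15],[0.0,0.0,0.093,124.3,-91.3,-0.1,15],[0.0,0.0,0.093,124.3,-91.3,20.6,15],[0.0,0.0,0.093,124.3,-91.3,41.3,15],[0.0,0.0,0.093,124.3,-91.3,61.9,15],[0.0,0.0,0.093,124.3,-91.3,69.9,15]] -> end [535. 251.  80.]
CALL [[0.0,0.0,0.0,0.0,-0.0,0.0,15]] -> end [535. 251.  80.]
```

>>> servo_tool([
  [0.001,-0.002,0,0,-1,-5,15],
  [0.001,-0.002,0,0,-1,-37,15],
  [0.001,-0.002,0,0,-1,-72,15],
  [0.001,-0.002,0.023,33,-20,-72,15],
  [0.001,-0.002,0.046,67,-39,-72,15],
  [0.001,-0.002,0.069,100,-58,-72,15],
  [0.001,-0.002,0.093,134,-77,-72,15],
  [0.001,-0.002,0.116,167,-96,-72,15],
])

```text
t: 4.53
ee_pos: [0.596, 0.111, 0.1487]
tool_rot: [[0.22, 0.976, -0.001], [0.976, -0.22, 0.0], [0.0, -0.001, -1.0]]
ft_force: [-0.5, 0.1, -0.8]
grip_width: 0.289
grasp_force: 39.4
```

>>> servo_tool([
  [0,0,0.023,31,-23,0,15],
  [0,0,0.047,62,-46,0,15],
  [0,0,0.07,93,-69,0,15],
  [0,0,0.093,124,-91,0,15],
  [0,0,0.093,124,-91,25,15],
  [0,0,0.093,124,-91,50,15],
  [0,0,0.093,124,-91,50,15],
])

```text
t: 5.4
ee_pos: [0.5336, 0.25, 0.097]
tool_rot: [[0.308, 0.951, -0.005], [0.951, -0.308, -0.002], [-0.004, -0.004, -1.0]]
ft_force: [0.4, 0.2, 0.1]
grip_width: 0.29
grasp_force: 39.4
```

```bash
python3 - <<'E'
from h import *
s=env.state();print(s['ee_pos'],s['grip_width'],s['ft_force'])
m=camera_model('wrist');p,d=camera('wrist');cv2.imwrite('pics/w2.png',p);P=cloud(m,d)
np.save('pics/w2.npy',P)
print(P[235:275:6,300:350:10,2].round(3)); s=env.state();print(s['ee_pos'])
E
python3 plan.py '[(535,251,88,72,15,0,30),(535,251,80,72,15,1,8)]'
```

```text
[0.53362977 0.24999651 0.09699755] 0.28962318032025297 [0.4258439  0.20096262 0.13120427]
[[0.004 0.004 0.003 0.003 0.003]
 [0.003 0.004 0.003 0.004 0.003]
 [0.004 0.004 0.004 0.004 0.004]
 [0.004 0.005 0.004 0.004 0.004]
 [0.003 0.005 0.004 0.004 0.004]
 [0.002 0.003 0.003 0.003 0.003]
 [0.003 0.004 0.003 0.003 0.003]]
[0.53463258 0.25038993 0.09827866]
CALL [[-0.002,0.001,0.0,0.7,0.2,10.3,15],[-0.002,0.001,0.0,0.7,0.2,18.3,15],[-0.002,0.001,0.0,0.7,0.2,18.3,15]] -> end [535. 251.  80.]
```

View pics/w2.png

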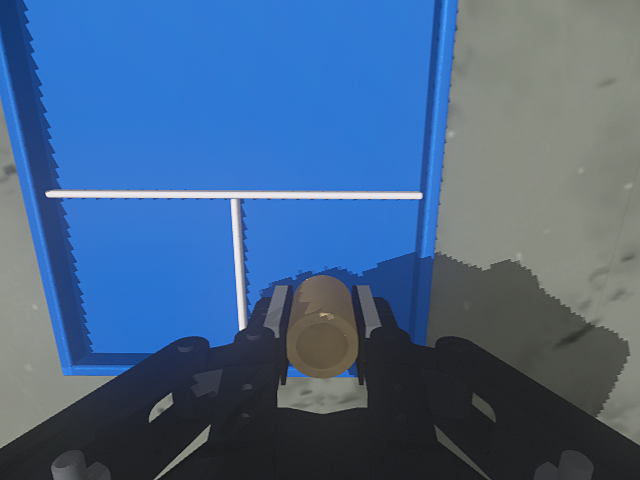

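The bush at (322,340) is held upright over the +x square compartment of the blue tray, and the tray edges are aligned with the gripper.

>>> servo_tool([
  [-0.002,0.001,0,0.5,0,10,15],
  [-0.002,0.001,0,0.5,0,15,15],
  [-0.002,0.001,0,0.5,0,17,15],
  [-0.002,0.001,0,0.5,0,17.5,15],
])

```text
t: 5.95
ee_pos: [0.5354, 0.2509, 0.0812]
tool_rot: [[0.309, 0.951, 0.002], [0.951, -0.309, 0.0], [0.001, 0.002, -1.0]]
ft_force: [0.1, -0.3, -0.1]
grip_width: 0.292
grasp_force: 39.4
```

>>> servo_tool([
  [0,0,0,0,0,0,45],
  [0,0,0,0,0,0,45],
  [0,0,0,0,0,-20,45],
  [0,0,0,0,0,-60,45],
  [0,0,0,0,0,-80,45],
])

```text
t: 6.58
ee_pos: [0.536, 0.2514, 0.1635]
tool_rot: [[0.309, 0.951, 0.005], [0.951, -0.309, 0.002], [0.003, 0.004, -1.0]]
ft_force: [-0.0, 0.5, -0.3]
grip_width: 0.525
grasp_force: 0.0
```

```bash
cat >look.py <<'E'
from h import *
import sys
def look(name):
    s=env.state();m=camera_model('wrist');p,d=camera('wrist');cv2.imwrite(f'pics/{name}.png',p);P=cloud(m,d)
    print(s['t'],s['ee_pos'].round(4) if hasattr(s['ee_pos'],'round') else s['ee_pos'])
    up=((P[...,2]>.0075)&(P[...,2]<.06)).astype(np.uint8);k,l,st,ce=cv2.connectedComponentsWithStats(up)
    for i in range(1,k):
        if st[i,4]>300:
            q=P[l==i];t=q[q[:,2]>q[:,2].max()-.006];print(ce[i].round(),st[i,4],(q[:,2].max()*1000).round(1),[np.round(np.r_[r[0],r[1],r[2]],1) for r in (cv2.minAreaRect((a[:,:2]*1000).astype(np.float32)) for a in (q,t))])
look(sys.argv[1])
E
python3 look.py w3; python3 plan.py '[(563,58.7,150,79,50,0),(563,58.7,76,79,50,0,30),(563,58.7,76,79,10,4)]'
```

```text
6.575 [0.536  0.2514 0.1635]
[232. 133.] 15458 17.3 [array([509.2, 304.5, 176. , 176.7,  72. ]), array([509.2, 304.5, 176. , 176.7,  72. ])]
[625. 188.] 2024 34.5 [array([721.9, 232.7,  45.2,  18.2,  75.2]), array([715.1, 231.2,  26.2,   4.6,  84.7])]
[320. 260.] 1883 41.6 [array([534.4, 250.9,  25.9,  25.9,  85.7]), array([534.4, 250.7,  26.4,  25. ,  71.3])]
[322. 311.] 1321 16.4 [array([522.2, 210.6,   7.1,  72.4,  71.3]), array([522.2, 210.6,   7.1,  70.1,  71.2])]
CALL [[0.007,-0.006,-0.024,-35.1,16.9,3.0,50],[0.007,-0.006,-0.049,-70.3,33.8,6.0,50],[0.007,-0.006,-0.073,-105.4,50.7,9.0,50],[0.007,-0.006,-0.098,-140.6,67.5,12.1,50],[0.007,-0.006,-0.122,-175.7,84.4,15.1,50],[0.007,-0.006,-0.122,-175.9,84.3,39.7,50],[0.007,-0.006,-0.122,-176.0,84.1,64.4,50],[0.007,-0.006,-0.122,-176.2,83.9,89.1,50]] -> end [563.  59.  76.]
CALL [[-0.0,0.0,-0.0,-0.0,0.0,-0.0,10],[-0.0,0.0,-0.0,-0.0,0.0,-0.0,10],[-0.0,0.0,-0.0,-0.0,0.0,-0.0,10],[-0.0,0.0,-0.0,-0.0,0.0,-0.0,10],[-0.0,0.0,-0.0,-0.0,0.0,-0.0,10]] -> end [563.  59.  76.]
```

>>> servo_tool([
  [0.002,-0.002,-0.024,-35,17,3,50],
  [0.002,-0.002,-0.049,-70,34,6,50],
  [0.002,-0.002,-0.073,-105,51,9,50],
  [0.002,-0.002,-0.098,-141,67,12,50],
  [0.002,-0.002,-0.122,-176,84,15,50],
  [0.002,-0.002,-0.122,-176,84,40,50],
  [0.002,-0.002,-0.122,-176,84,40,50],
  [0.002,-0.002,-0.122,-176,84,40,50],
])

```text
t: 7.62
ee_pos: [0.5609, 0.0586, 0.1214]
tool_rot: [[0.189, 0.982, -0.0], [0.982, -0.189, -0.0], [-0.0, -0.0, -1.0]]
ft_force: [0.1, 0.3, 0.3]
grip_width: 0.585
grasp_force: 0.0
```

```bash
python3 look.py w4; python3 plan.py '[(563,58.7,76,79,50,0,25),(563,58.7,76,79,10,4)]'
```

```text
7.625 [0.5609 0.0586 0.1214]
[330. 265.] 7006 23.2 [array([564.3,  58.3, 102.2,  20.8,  78.5]), array([564.5,  58.3, 102.2,  18.2,  78.5])]
[552. 241.] 2501 19.5 [array([677.1,  54.3,  35.8,  37.1,  53.5]), array([677. ,  54.5,  35.8,  37. ,  78.9])]
[ 96. 272.] 7474 35.0 [array([448. ,  83. ,  43.5,  47.1,  20.9]), array([446.5,  82.6,  32.5,  33. ,  80.8])]
[ 24. 382.] 1578 15.2 [array([375.8,  22.5,  52.3,  12.1,  75.2]), array([375.5,  22.5,  52.4,  11.8,  73.7])]
[164. 453.] 641 19.9 [array([441.6, -38.2,  13. ,  26.1,   5.2]), array([440.8, -37.6,  11. ,  23.3,   7.3])]
CALL [[0.0,0.0,0.001,0.2,0.9,22.9,50],[0.0,0.0,0.002,0.3,1.9,45.8,50],[0.0,0.0,0.002,0.3,1.9,45.8,10],[0.0,0.0,0.002,0.3,1.9,45.8,10],[0.0,0.0,0.002,0.3,1.9,45.8,10],[0.0,0.0,0.002,0.3,1.9,45.8,10],[0.0,0.0,0.002,0.3,1.9,45.8,10]] -> end [563.  59.  76.]
```

>>> servo_tool([
  [0,0,0.008,0,1.5,23,50],
  [0,0,0.008,0,2.5,40,50],
  [0,0,0.008,0,2.5,45.5,50],
  [0,0,0.008,0,2.5,45.5,10],
  [0,0,0.008,0,2.5,45.5,10],
  [0,0,0.008,0,2.5,45.5,10],
  [0,0,0.008,0,2.5,45.5,10],
  [0,0,0.008,0,2.5,45.5,10],
], squeeze=60)

```text
t: 8.68
ee_pos: [0.5636, 0.0573, 0.0763]
tool_rot: [[0.199, 0.98, 0.001], [0.98, -0.199, -0.001], [-0.001, 0.001, -1.0]]
ft_force: [-0.2, 0.6, 4.6]
grip_width: 0.217
grasp_force: 59.1
```

```bash
python3 plan.py '[(564,58.5,150,78.5,10,0,40),(522,344,150,162,10,1,40),(522,344,92,162,10,1,30)]'
```

```text
CALL [[0.001,0.001,0.0,0.6,0.1,-36.8,10],[0.001,0.001,0.001,1.2,0.2,-73.7,10],[0.001,0.001,-0.145,28.4,-9.6,-73.7,10],[0.001,0.001,-0.291,55.5,-19.4,-73.7,10],[0.001,0.001,-0.436,82.7,-29.2,-73.7,10],[0.0,0.001,-0.582,109.8,-39.0,-73.8,10],[0.0,0.001,-0.728,137.0,-48.8,-73.8,10],[0.0,0.001,-0.874,164.1,-58.6,-73.8,10]] -> end [539. 230. 150.]
CALL [[0.0,0.0,-0.145,24.9,14.6,-0.0,10],[0.0,0.0,-0.291,49.8,29.1,-0.0,10],[0.0,0.0,-0.437,74.8,43.7,-0.0,10],[0.0,0.0,-0.583,99.7,58.2,0.0,10],[0.0,0.0,-0.583,99.7,58.2,0.0,10],[0.0,0.0,-0.583,99.7,58.2,29.0,10],[0.0,0.0,-0.583,99.7,58.2,58.0,10],[0.0,0.0,-0.583,99.7,58.2,58.0,10]] -> end [522. 344.  92.]
```

>>> servo_tool([
  [0,0,0,0.5,0,-37,10],
  [0,0,0,1,0,-74,10],
  [0,0,-0.145,28,-10,-74,10],
  [0,0,-0.29,55,-19,-74,10],
  [0,0,-0.435,83,-29,-74,10],
  [0,0,-0.58,110,-39,-74,10],
  [0,0,-0.73,137,-49,-74,10],
  [0,0,-0.875,164,-59,-74,10],
])

```text
t: 9.68
ee_pos: [0.5374, 0.2298, 0.1487]
tool_rot: [[-0.628, 0.778, -0.002], [0.778, 0.628, -0.002], [-0.0, -0.003, -1.0]]
ft_force: [1.1, -0.6, -1.7]
grip_width: 0.22
grasp_force: 58.9
```

>>> servo_tool([
  [0,0,-0.145,25,14.5,0,10],
  [0,0,-0.29,50,29,0,10],
  [0,0,-0.437,75,44,0,10],
  [0,0,-0.583,100,58,0,10],
  [0,0,-0.583,100,58,0,10],
  [0,0,-0.583,100,58,29,10],
  [0,0,-0.583,100,58,58,10],
  [0,0,-0.583,100,58,58,10],
])

```text
t: 10.68
ee_pos: [0.52, 0.3406, 0.0886]
tool_rot: [[-0.951, 0.31, -0.005], [0.31, 0.951, -0.007], [0.003, -0.009, -1.0]]
ft_force: [-0.1, 0.1, -1.4]
grip_width: 0.216
grasp_force: 58.9
```

```bash
python3 look.py w5; python3 plan.py '[(522,344,79.5,162,10,1,6)]'
```

```text
10.675 [0.52   0.3406 0.0886]
[249. 235.] 38757 60.0 [array([494.2, 308.6, 177.2, 144.5,  71.9]), array([517.7, 341.8,  61. ,  24.1,  72. ])]
CALL [[-0.005,-0.001,-0.0,-0.3,1.2,5.4,10],[-0.005,-0.001,-0.001,-0.7,2.3,10.8,10],[-0.005,-0.001,-0.001,-0.7,2.3,10.8,10]] -> end [522. 344.  80.]
```

View pics/w5.png

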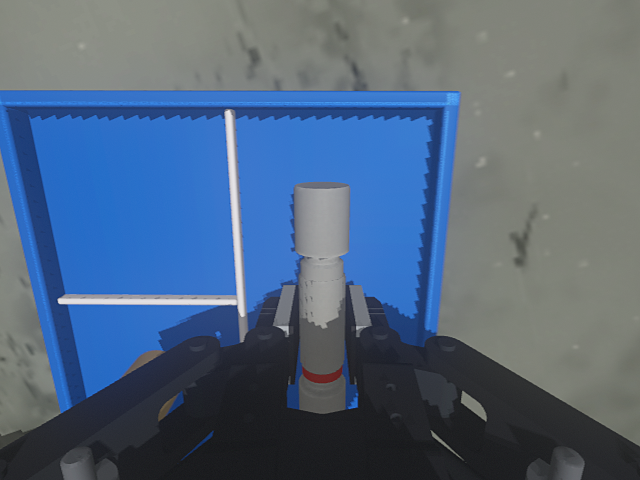

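The gauge at (322,290) lies parallel to the long compartment and inside it.

>>> servo_tool([
  [-0.004,0,0,0,1,5,10],
  [-0.004,0,0,0,2,9,10],
  [-0.004,0,0,0,2,10.5,10],
  [-0.004,0,0,0,2,10.5,10],
])

```text
t: 11.22
ee_pos: [0.5213, 0.3458, 0.081]
tool_rot: [[-0.951, 0.308, 0.001], [0.308, 0.951, 0.003], [0.0, 0.003, -1.0]]
ft_force: [0.2, 0.3, -2.0]
grip_width: 0.217
grasp_force: 58.9
```

>>> servo_tool([
  [0,0,0,0,0,0,42],
  [0,0,0,0,0,0,42],
  [0,0,0,0,0,-20,42],
  [0,0,0,0,0,-60,50],
  [0,0,0,0,0,-80,60],
  [0,0,0,0,0,-80,60],
])

```text
t: 11.98
ee_pos: [0.522, 0.3463, 0.1632]
tool_rot: [[-0.951, 0.308, 0.004], [0.308, 0.951, 0.005], [-0.002, 0.006, -1.0]]
ft_force: [0.8, 0.3, -0.6]
grip_width: 0.705
grasp_force: 0.0
```

```bash
python3 look.py w6; python3 plan.py '[(445,84,150,100,60,1),(445,84,125,100,60,2)]'
```

```text
11.975 [0.522  0.3463 0.1632]
[244. 218.] 13575 16.8 [array([509.4, 303.5, 176.6, 176.8,  71.8]), array([509.4, 303.5, 176.6, 176.8,  71.8])]
[319. 242.] 4959 26.3 [array([519.5, 346.3,  20.6, 102.2,  72.2]), array([519.5, 346.3,  18. , 102. ,  72.5])]
[179. 316.] 1997 41.2 [array([532.3, 249.5,  21.6,  27.1,  32. ]), array([531.3, 249.5,  19.7,  26.8,  16.8])]
CALL [[0.003,0.0,0.155,-1.1,-38.9,1.5,60],[0.003,0.0,0.31,-2.2,-77.8,3.0,60],[0.003,-0.0,0.464,-3.3,-116.7,4.5,60],[0.003,-0.001,0.619,-4.4,-155.6,6.0,60],[0.003,-0.001,0.774,-5.5,-194.5,7.5,60],[0.003,-0.001,0.929,-6.6,-233.4,9.1,60],[0.003,-0.001,1.083,-7.7,-272.3,10.6,60],[0.003,-0.001,1.083,-7.7,-272.3,10.6,60]] -> end [445.  84. 150.]
CALL [[0.0,-0.0,0.0,0.0,0.0,25.0,60],[0.0,-0.0,0.0,0.0,0.0,25.0,60],[0.0,-0.0,0.0,0.0,0.0,25.0,60]] -> end [445.  84. 125.]
```

>>> servo_tool([
  [0,0,0.155,-1,-39,2,60],
  [0,0,0.31,-2,-78,3,60],
  [0,0,0.464,-3,-117,5,60],
  [0,0,0.62,-4,-156,6,60],
  [0,0,0.774,-5.5,-195,8,60],
  [0,0,0.929,-6.5,-233,9,60],
  [0,0,1.083,-7.5,-272,11,60],
  [0,0,1.083,-7.5,-272,20,60],
])

```text
t: 13.02
ee_pos: [0.4431, 0.0806, 0.1391]
tool_rot: [[-0.168, 0.986, -0.003], [0.986, 0.168, -0.001], [-0.001, -0.004, -1.0]]
ft_force: [0.3, 0.3, -0.2]
grip_width: 0.696
grasp_force: 0.0
```

>>> servo_tool([
  [0,0,0,0,0,10,60],
  [0,0,0,0,0,10,60],
])

```text
t: 13.28
ee_pos: [0.4444, 0.0856, 0.129]
tool_rot: [[-0.177, 0.984, -0.002], [0.984, 0.177, 0.003], [0.003, -0.001, -1.0]]
ft_force: [0.4, 0.6, 0.6]
grip_width: 0.698
grasp_force: 0.0
```

```bash
python3 look.py w7; python3 plan.py '[(445,83.5,85,100,60,1,25),(445,83.5,85,100,20,4)]'
```

```text
13.275 [0.4444 0.0856 0.129 ]
[558.  53.] 3716 17.1 [array([524.3, 208.5,  93.7,  32.3,   0.9]), array([525.5, 220.3,  29.7,  92.9,  72.4])]
[108. 142.] 3719 20.5 [array([330.1, 135.1,  68.2,  20.6,  35.5]), array([320.9, 131.8,  50.6,  15.8,  43.8])]
[324. 274.] 5247 34.3 [array([445. ,  83.6,  46.7,  44.1,  25.2]), array([445.6,  82.6,  32.5,  32.7,  11. ])]
CALL [[-0.0,-0.003,0.001,-1.2,-0.0,22.2,60],[-0.0,-0.003,0.003,-2.3,-0.1,44.4,60],[-0.0,-0.003,0.003,-2.3,-0.1,44.4,60],[-0.0,-0.003,0.003,-2.3,-0.1,44.4,20],[-0.0,-0.003,0.003,-2.3,-0.1,44.4,20],[-0.0,-0.003,0.003,-2.3,-0.1,44.4,20],[-0.0,-0.003,0.003,-2.3,-0.1,44.4,20],[-0.0,-0.003,0.003,-2.3,-0.1,44.4,20]] -> end [445.  84.  85.]
```

View pics/w7.png

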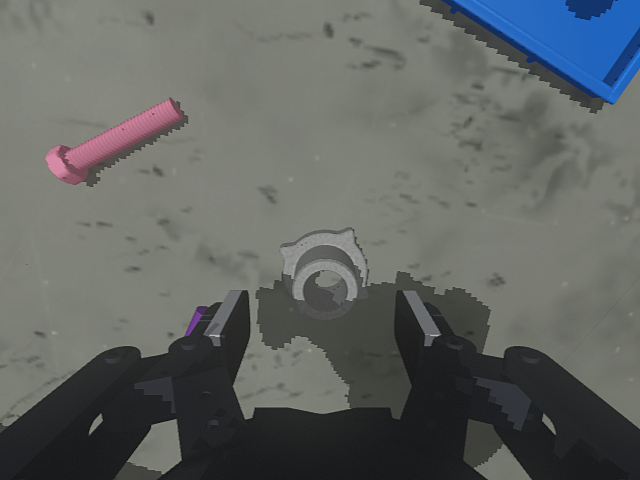

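The flange hub at (325,280) is centred between the fingers. The purple look-alike at (195,320) is off to the left, so I'll go in with a narrower opening.

>>> servo_tool([
  [0,-0.002,0,-1,0,22,50],
  [0,-0.002,0,-2,0,38,50],
  [0,-0.002,0,-2,0,44,50],
  [0,-0.002,0,-2,0,44,20],
  [0,-0.002,0,-2,0,44,20],
  [0,-0.002,0,-2,0,44,20],
  [0,-0.002,0,-2,0,44,20],
  [0,-0.002,0,-2,0,44,20],
], squeeze=60)

```text
t: 14.32
ee_pos: [0.4453, 0.0828, 0.0865]
tool_rot: [[-0.174, 0.985, 0.001], [0.985, 0.174, 0.001], [0.001, 0.002, -1.0]]
ft_force: [-0.5, 0.4, 3.4]
grip_width: 0.362
grasp_force: 60.0
```

```bash
python3 plan.py '[(445,83.5,150,100,20,0,40),(480,-120,150,65,20,0,42),(521.5,-324,150,23.2,20,1,42),(521.5,-324,108,23.2,20,2,25)]'
```

```text
CALL [[0.002,-0.001,0.0,0.4,-0.0,-31.8,20],[0.002,-0.001,0.001,0.8,-0.0,-63.5,20],[0.002,-0.001,0.123,-40.5,-0.2,-63.6,20],[0.001,-0.001,0.245,-81.8,-0.4,-63.6,20],[0.001,-0.001,0.367,-123.1,-0.6,-63.6,20],[0.001,-0.001,0.489,-164.4,-0.8,-63.7,20],[0.001,-0.001,0.612,-205.7,-1.0,-63.7,20],[0.001,-0.001,0.757,-247.3,0.0,-63.7,20]] -> end [ 488. -161.  150.]
CALL [[0.0,-0.0,0.146,-29.5,29.4,-0.0,20],[-0.0,-0.0,0.292,-59.0,58.7,-0.1,20],[-0.0,-0.0,0.438,-88.6,88.1,-0.1,20],[-0.0,-0.0,0.584,-118.1,117.5,-0.1,20],[-0.0,-0.0,0.584,-118.1,117.5,-0.1,20],[-0.0,-0.0,0.584,-118.1,117.5,20.9,20],[-0.0,-0.0,0.584,-118.1,117.5,41.9,20],[-0.0,-0.0,0.584,-118.1,117.5,41.9,20]] -> end [ 522. -324.  108.]
CALL [[-0.0,-0.0,0.0,-0.0,-0.0,0.0,20]] -> end [ 522. -324.  108.]
```

>>> servo_tool([
  [0,0,0,0,0,-32,20],
  [0,0,0,1,0,-64,20],
  [0,0,0.12,-40,0,-64,20],
  [0,0,0.245,-82,0,-64,20],
  [0,0,0.367,-123,-0.5,-64,20],
  [0,0,0.49,-164,-1,-64,20],
  [0,0,0.612,-206,-1,-64,20],
  [0,0,0.757,-247,0,-64,20],
])

```text
t: 15.32
ee_pos: [0.4876, -0.1622, 0.1496]
tool_rot: [[0.554, 0.833, -0.0], [0.833, -0.554, 0.001], [0.001, -0.001, -1.0]]
ft_force: [1.1, 0.4, -1.9]
grip_width: 0.363
grasp_force: 60.4
```

>>> servo_tool([
  [0,0,0.146,-29.5,29.5,0,20],
  [0,0,0.292,-59,59,0,20],
  [0,0,0.438,-89,88,0,20],
  [0,0,0.584,-118,117.5,0,20],
  [0,0,0.584,-118,117.5,0,20],
  [0,0,0.584,-118,117.5,21,20],
  [0,0,0.584,-118,117.5,42,20],
  [0,0,0.584,-118,117.5,42,20],
])

```text
t: 16.32
ee_pos: [0.5198, -0.3218, 0.1057]
tool_rot: [[0.919, 0.395, -0.005], [0.395, -0.919, 0.005], [-0.002, -0.006, -1.0]]
ft_force: [-0.5, 0.1, -2.5]
grip_width: 0.358
grasp_force: 60.4
```

```bash
python3 look.py w8; python3 plan.py '[(521.5,-324,90,23.2,20,1,10)]'
```

```text
16.325 [ 0.5198 -0.3218  0.1057]
[267. 271.] 23107 60.0 [array([ 499.4, -289.5,  106.4,  177.3,   23.3]), array([ 518.4, -321.6,   25. ,   58. ,   23.5])]
CALL [[-0.003,0.001,0.001,0.0,0.9,8.5,20],[-0.003,0.001,0.001,0.1,1.7,17.0,20],[-0.003,0.001,0.001,0.1,1.7,17.0,20]] -> end [ 521. -324.   90.]
```

View pics/w8.png

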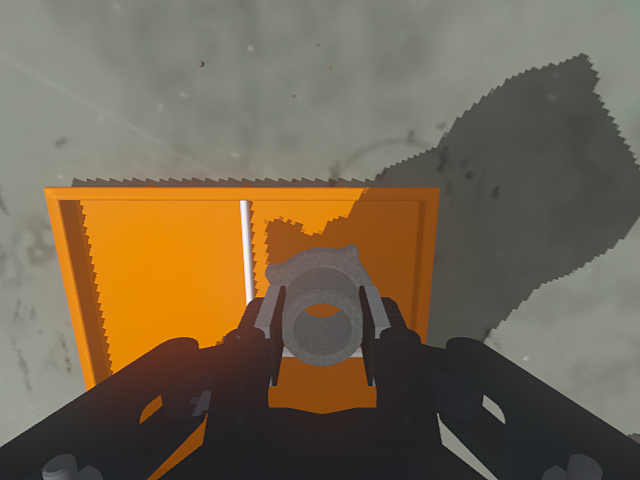

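The flange at (322,310) hangs upright over the +x square compartment, to the right of the long divider at (248,250).

>>> servo_tool([
  [-0.002,0,0,0,1,8.5,20],
  [-0.002,0,0,0,1.5,14,20],
  [-0.002,0,0,0,1.5,17,20],
  [-0.002,0,0,0,1.5,17,20],
])

```text
t: 16.88
ee_pos: [0.5219, -0.3251, 0.0907]
tool_rot: [[0.919, 0.394, 0.001], [0.394, -0.919, -0.001], [0.001, 0.001, -1.0]]
ft_force: [-0.3, -0.7, -2.5]
grip_width: 0.354
grasp_force: 60.5
```

>>> servo_tool([
  [0,0,0,0,0,0,48],
  [0,0,0,0,0,0,48],
  [0,0,0,0,0,-20,48],
  [0,0,0,0,0,-60,50],
  [0,0,0,0,0,-80,60],
  [0,0,0,0,0,-80,60],
])

```text
t: 17.62
ee_pos: [0.5232, -0.3258, 0.1742]
tool_rot: [[0.919, 0.394, 0.007], [0.394, -0.919, -0.004], [0.005, 0.007, -1.0]]
ft_force: [-0.3, -0.3, -0.3]
grip_width: 0.702
grasp_force: 0.0
```

```bash
python3 look.py w9; python3 plan.py '[(445,-57,160,105,50,1),(445,-57,130,105,50,2)]'
```

```text
17.625 [ 0.5232 -0.3258  0.1742]
[265. 273.] 10266 16.9 [array([ 467.3, -303.5,  176.2,  176.4,   23.3]), array([ 467.3, -303.5,  176.2,  176.4,   23.3])]
[318. 247.] 3720 37.9 [array([ 520.9, -324.5,   44.5,   47. ,   36.7]), array([ 520. , -325.3,   32.9,   32.6,   70.3])]
[632. 275.] 532 18.6 [array([ 589.1, -529.5,   29.5,    8.7,   25. ]), array([ 585. , -530.5,   22.3,    7.7,   31.9])]
[601. 342.] 504 12.2 [array([ 534.5, -543.4,   20.4,   18.8,   78. ]), array([ 534.5, -543.4,   20.4,   18.8,   78. ])]
[490. 465.] 1192 19.1 [array([ 402.8, -531.5,   64.5,   18.6,   77.1]), array([ 404.4, -526.5,   54.3,   17.4,   76.4])]
CALL [[0.004,-0.002,-0.143,3.5,-27.7,1.1,50],[0.004,-0.002,-0.286,6.9,-55.4,2.3,50],[0.004,-0.002,-0.428,10.4,-83.1,3.4,50],[0.005,-0.001,-0.571,13.8,-110.8,4.6,50],[0.005,-0.001,-0.714,17.3,-138.5,5.7,50],[0.005,-0.001,-0.857,20.7,-166.3,6.9,50],[0.005,-0.0,-0.999,24.2,-194.0,8.0,50],[0.005,-0.0,-1.142,27.7,-221.7,9.2,50]] -> end [ 460. -111.  162.]
CALL [[0.0,-0.0,-0.143,26.6,-8.4,1.2,50],[0.0,-0.0,-0.286,53.2,-16.8,2.5,50],[0.0,-0.0,-0.286,53.2,-16.8,2.5,50],[0.0,-0.0,-0.286,53.2,-16.8,32.5,50],[0.0,-0.0,-0.286,53.2,-16.8,32.5,50],[0.0,-0.0,-0.286,53.2,-16.8,32.5,50]] -> end [445. -57. 130.]
```

>>> servo_tool([
  [0,0,-0.143,3.5,-28,1,50],
  [0,0,-0.286,7,-55,2,50],
  [0,0,-0.428,10.5,-83,3.5,50],
  [0,0,-0.57,14,-111,4.5,50],
  [0,0,-0.714,17,-138.5,6,50],
  [0,0,-0.857,21,-166,7,50],
  [0,0,-1.0,24,-194,8,50],
  [0,0,-1.142,27.5,-222,9,50],
])

```text
t: 18.68
ee_pos: [0.4588, -0.1093, 0.1608]
tool_rot: [[0.019, 1.0, -0.0], [1.0, -0.019, -0.0], [-0.0, -0.0, -1.0]]
ft_force: [1.1, -1.1, -0.5]
grip_width: 0.586
grasp_force: 0.0
```

>>> servo_tool([
  [0,0,-0.143,26.5,-8,1,50],
  [0,0,-0.286,53,-17,2.5,50],
  [0,0,-0.286,53,-17,15,50],
  [0,0,-0.286,53,-17,32,50],
  [0,0,-0.286,53,-17,32,50],
  [0,0,-0.286,53,-17,32,50],
])

```text
t: 19.42
ee_pos: [0.4442, -0.0574, 0.1293]
tool_rot: [[-0.257, 0.966, 0.001], [0.966, 0.257, -0.001], [-0.002, 0.001, -1.0]]
ft_force: [-0.3, -0.4, -0.3]
grip_width: 0.583
grasp_force: 0.0
```

```bash
python3 look.py w10; python3 plan.py '[(445,-57,75.5,105,50,1,25)]'
```

```text
19.425 [ 0.4442 -0.0574  0.1293]
[218. 101.] 3677 20.8 [array([374.1,  13.5,  67.5,  20.4,  72.5]), array([368.8,  -2.1,  34.3,  15.3,  74.5])]
[325. 259.] 2576 20.4 [array([444. , -58.3,  20.2,  68.8,  15.1]), array([442.2, -49.5,  15. ,  50.3,  15.6])]
[142. 315.] 2491 20.4 [array([ 354.9, -110.2,   69. ,   17.4,   49.7]), array([ 347.7, -117.5,   47.7,   14. ,   53.8])]
[512. 303.] 1759 20.3 [array([551.1, -55.5,  19.1,  46. ,   0.7]), array([549.6, -46.9,  30.1,  14.8,  82.4])]
CALL [[0.001,0.002,-0.0,0.1,0.2,18.0,50],[0.001,0.002,-0.001,0.1,0.4,36.0,50],[0.001,0.002,-0.001,0.2,0.7,54.0,50],[0.001,0.002,-0.001,0.2,0.7,54.0,50]] -> end [445. -57.  76.]
```

View pics/w10.png

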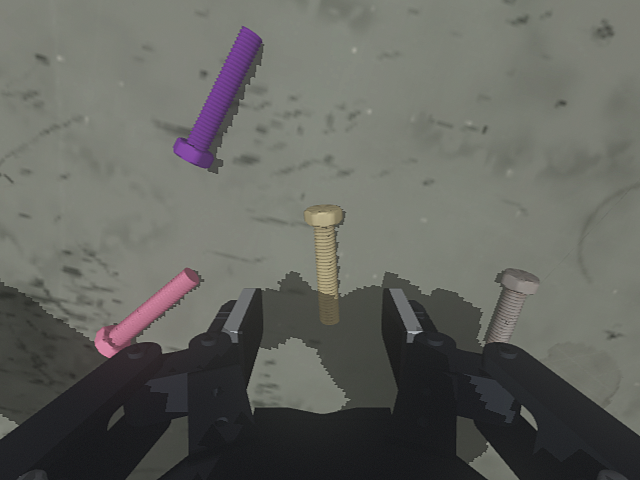

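The brass bolt lies vertically at (325,265), centred between the fingers with its head up in the image. The pink and purple look-alikes are clear.

>>> servo_tool([
  [0,0.001,0,0,0,20,50],
  [0,0.001,0,-1,0,38,50],
  [0,0.001,0,-1,0,50,50],
  [0,0.001,0,-1,0,54,50],
  [0,0.001,0,-1,0,54,4],
  [0,0.001,0,-1,0,54,4],
  [0,0.001,0,-1,0,54,4],
  [0,0.001,0,-1,0,54,4],
], squeeze=50)

```text
t: 20.48
ee_pos: [0.4449, -0.0578, 0.0761]
tool_rot: [[-0.259, 0.966, 0.003], [0.966, 0.259, -0.0], [-0.001, 0.003, -1.0]]
ft_force: [1.1, -0.1, 6.1]
grip_width: 0.168
grasp_force: 48.3
```

>>> servo_tool([
  [0,0,0,0,0,0,4],
  [0,0,0,0,0,0,4],
])

```text
t: 20.72
ee_pos: [0.445, -0.0578, 0.0761]
tool_rot: [[-0.259, 0.966, 0.003], [0.966, 0.259, -0.0], [-0.001, 0.003, -1.0]]
ft_force: [-0.2, 0.5, 6.0]
grip_width: 0.169
grasp_force: 48.3
```

```bash
python3 plan.py '[(444,-58,150,105,4,0,40),(450.7,-265,150,23.2,4,1,42),(450.7,-265,95,23.2,4,2,25)]'
```

```text
CALL [[0.003,0.001,0.0,-0.0,-0.4,-37.0,4],[0.003,0.001,0.0,-0.0,-0.8,-73.9,4],[0.003,0.001,0.143,-20.2,-5.5,-73.9,4],[0.003,0.001,0.286,-40.4,-10.2,-73.9,4],[0.003,0.0,0.429,-60.5,-14.9,-73.9,4],[0.003,0.0,0.571,-80.7,-19.6,-73.9,4],[0.003,-0.0,0.714,-100.9,-24.4,-73.9,4],[0.003,-0.0,0.857,-121.0,-29.1,-73.9,4]] -> end [ 448. -182.  150.]
CALL [[-0.0,-0.0,0.143,-16.8,12.2,-0.0,4],[-0.0,-0.0,0.285,-33.5,24.4,-0.0,4],[-0.0,-0.0,0.428,-50.3,36.5,-0.0,4],[-0.0,-0.0,0.571,-67.1,48.7,-0.0,4],[-0.0,-0.0,0.571,-67.1,48.7,-0.0,4],[-0.0,-0.0,0.571,-67.1,48.7,18.3,4],[-0.0,-0.0,0.571,-67.1,48.7,36.6,4],[-0.0,-0.0,0.571,-67.1,48.7,55.0,4]] -> end [ 451. -265.   95.]
CALL [[-0.0,-0.0,0.0,-0.0,-0.0,-0.0,4],[-0.0,-0.0,0.0,-0.0,-0.0,-0.0,4]] -> end [ 451. -265.   95.]
```

>>> servo_tool([
  [0.001,0,0,0,0,-37,4],
  [0.001,0,0,0,-0.5,-74,4],
  [0.001,0,0.143,-20,-5.5,-74,4],
  [0.001,0,0.286,-40,-10,-74,4],
  [0.001,0,0.43,-60,-15,-74,4],
  [0.001,0,0.57,-81,-20,-74,4],
  [0.001,0,0.714,-101,-24,-74,4],
  [0.001,0,0.857,-121,-29,-74,4],
])

```text
t: 21.72
ee_pos: [0.4472, -0.1828, 0.1492]
tool_rot: [[0.565, 0.825, -0.001], [0.825, -0.565, 0.0], [0.0, -0.001, -1.0]]
ft_force: [1.0, -0.3, 0.1]
grip_width: 0.165
grasp_force: 48.4
```

>>> servo_tool([
  [0,0,0.143,-17,12,0,4],
  [0,0,0.285,-33.5,24,0,4],
  [0,0,0.428,-50,36.5,0,4],
  [0,0,0.57,-67,49,0,4],
  [0,0,0.57,-67,49,0,4],
  [0,0,0.57,-67,49,18,4],
  [0,0,0.57,-67,49,36,4],
  [0,0,0.57,-67,49,50,4],
])

```text
t: 22.72
ee_pos: [0.4504, -0.2636, 0.0986]
tool_rot: [[0.917, 0.398, -0.001], [0.398, -0.917, 0.002], [0.0, -0.002, -1.0]]
ft_force: [0.3, 0.4, 0.1]
grip_width: 0.171
grasp_force: 48.4
```

>>> servo_tool([
  [0,0,0,0,0,0,4],
])

```text
t: 22.85
ee_pos: [0.4501, -0.264, 0.0985]
tool_rot: [[0.918, 0.397, -0.002], [0.397, -0.918, 0.002], [-0.001, -0.003, -1.0]]
ft_force: [0.1, -0.2, -0.2]
grip_width: 0.168
grasp_force: 48.4
```

```bash
python3 look.py w11; python3 plan.py '[(450.7,-265,79.5,23.2,4,1,8)]'
```

```text
22.85 [ 0.4501 -0.264   0.0985]
[449. 192.] 21561 16.7 [array([ 477.7, -299.4,  153.9,  177.3,   23.1]), array([ 477.7, -299.4,  153.9,  177.3,   23.1])]
[523. 205.] 11516 37.8 [array([ 518.9, -323.7,   47.3,   44.2,   31.7]), array([ 519.8, -325. ,   33.1,   32.8,   68.8])]
[321. 297.] 4769 42.4 [array([ 448.3, -262.4,   68.6,   20. ,   22.8]), array([ 461.4, -257.4,   39.4,   16.6,   24.7])]
[288. 310.] 1354 60.0 [array([ 444.3, -250.6,   22.7,   13.8,   23.7]), array([ 444.5, -250.6,   22.4,   13.6,   23.7])]
[355. 311.] 1355 59.9 [array([ 455.3, -276.3,   22.9,   13.9,   23.5]), array([ 455.3, -276.3,   22.9,   13.6,   23.3])]
[  8. 377.] 399 18.3 [array([ 344.3, -136.3,   11.9,    7.5,   53. ]), array([ 343. , -138.9,    8.4,    6.1,   32.8])]
CALL [[-0.001,0.0,0.001,-0.0,0.2,6.5,4],[-0.001,0.0,0.002,-0.1,0.4,13.1,4],[-0.001,0.0,0.002,-0.1,0.5,19.6,4],[-0.001,0.0,0.002,-0.1,0.5,19.6,4]] -> end [ 451. -265.   80.]
```

View pics/w11.png

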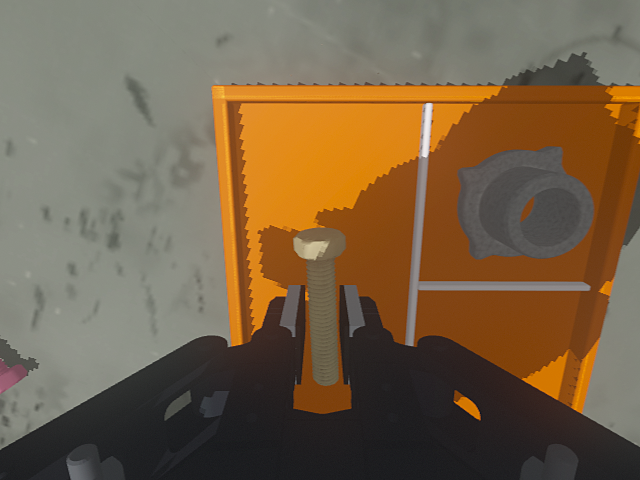

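The bolt at (320,300) is over the long compartment and parallel to it. The flange stands in its own square at (535,205).

>>> servo_tool([
  [0,0,0,0,0,8,4],
  [0,0,0,0,0.5,14,4],
  [0,0,0,0,0.5,18,4],
  [0,0,0,0,0.5,19.5,4],
  [0,0,0,0,0.5,19.5,4],
])

```text
t: 23.52
ee_pos: [0.4509, -0.2656, 0.0799]
tool_rot: [[0.919, 0.395, 0.0], [0.395, -0.919, 0.0], [0.0, -0.0, -1.0]]
ft_force: [0.1, -0.4, -0.7]
grip_width: 0.175
grasp_force: 48.4
```

>>> servo_tool([
  [0,0,0,0,0,0,40],
  [0,0,0,0,0,0,40],
  [0,0,0,0,0,-20,40],
  [0,0,0,0,0,-60,50],
  [0,0,0,0,0,-80,60],
  [0,0,0,0,0,-80,60],
])

```text
t: 24.28
ee_pos: [0.4517, -0.2661, 0.1615]
tool_rot: [[0.919, 0.395, 0.004], [0.395, -0.919, -0.002], [0.003, 0.003, -1.0]]
ft_force: [-0.2, -1.1, -0.2]
grip_width: 0.703
grasp_force: 0.0
```

```bash
python3 look.py w12; python3 plan.py '[(676.5,54.7,150,85,60,1,42),(676.5,54.7,130,85,60,2)]'
```

```text
24.275 [ 0.4517 -0.2661  0.1615]
[391. 218.] 13978 16.9 [array([ 467.2, -303.8,  176.3,  176.9,   23.3]), array([ 467.2, -303.8,  176.3,  176.9,   23.3])]
[457. 186.] 5100 37.4 [array([ 519.1, -324.4,   47.1,   45.3,   31.9]), array([ 519.6, -324.7,   32.7,   32.4,   28.9])]
[320. 244.] 2043 23.3 [array([ 449.5, -263.9,   68.4,   20.1,   22.9]), array([ 460.6, -259.2,   43.4,   15.5,   23.6])]
[ 46. 291.] 2086 20.4 [array([ 354.5, -109.7,   68. ,   16.5,   57.9]), array([ 350.2, -119.7,   45. ,   16. ,   53.1])]
CALL [[0.001,-0.001,-0.108,33.4,-20.5,1.0,60],[0.001,-0.001,-0.216,66.7,-41.1,2.1,60],[0.001,-0.001,-0.323,100.1,-61.6,3.1,60],[0.001,-0.001,-0.431,133.5,-82.1,4.2,60],[0.001,-0.001,-0.539,166.8,-102.7,5.2,60],[0.001,-0.001,-0.647,200.2,-123.2,6.3,60],[0.001,-0.001,-0.754,233.6,-143.7,7.3,60],[0.001,-0.001,-0.862,266.9,-164.3,8.4,60]] -> end [631.  -9. 152.]
CALL [[0.0,0.001,-0.108,37.3,12.0,1.0,60],[0.0,0.001,-0.216,74.6,24.0,2.0,60],[0.0,0.001,-0.216,74.6,24.0,2.0,60],[0.0,0.001,-0.216,74.6,24.0,22.0,60],[0.0,0.001,-0.216,74.6,24.0,22.0,60],[0.0,0.001,-0.216,74.6,24.0,22.0,60]] -> end [677.  55. 130.]
```

>>> servo_tool([
  [0,0,-0.108,33,-20.5,1,60],
  [0,0,-0.216,67,-41,2,60],
  [0,0,-0.323,100,-61.5,3,60],
  [0,0,-0.43,133.5,-82,4,60],
  [0,0,-0.54,167,-103,5,60],
  [0,0,-0.647,200,-123,6,60],
  [0,0,-0.754,233.5,-144,7,60],
  [0,0,-0.862,267,-164,8,60],
])

```text
t: 25.32
ee_pos: [0.6312, -0.0084, 0.15]
tool_rot: [[0.295, 0.956, -0.003], [0.956, -0.295, 0.0], [-0.001, -0.003, -1.0]]
ft_force: [0.7, 0.0, 0.7]
grip_width: 0.702
grasp_force: 0.0
```

>>> servo_tool([
  [0,0,-0.108,37,12,1,60],
  [0,0,-0.216,74.5,24,2,60],
  [0,0,-0.216,74.5,24,12,60],
  [0,0,-0.216,74.5,24,22,60],
  [0,0,-0.216,74.5,24,22,60],
  [0,0,-0.216,74.5,24,22,60],
])

```text
t: 26.08
ee_pos: [0.6764, 0.0531, 0.1299]
tool_rot: [[0.089, 0.996, -0.0], [0.996, -0.089, -0.001], [-0.001, -0.0, -1.0]]
ft_force: [0.3, -0.0, 0.6]
grip_width: 0.702
grasp_force: 0.0
```

```bash
python3 look.py w13; python3 plan.py '[(676.5,54.7,76.5,85,60,1,25)]'
```

```text
26.075 [0.6764 0.0531 0.1299]
[324. 269.] 1440 19.6 [array([677.3,  54.3,  35.9,  35.8,  85.4]), array([677.3,  54.3,  35.9,  35.8,  85.4])]
[499. 269.] 4287 32.4 [array([767.4,  47.5,  33.9,  34.6,  27.6]), array([767.6,  47.5,  33.9,  34. ,  24.6])]
[155. 452.] 813 15.4 [array([556.1, -65.1,  11.6,  42.1,   5.4]), array([556.1, -65.1,  11.6,  42.1,   5.4])]
CALL [[0.001,0.0,-0.0,0.4,-0.1,18.0,60],[0.001,0.0,-0.001,0.8,-0.2,35.9,60],[0.001,0.0,-0.001,1.3,-0.3,53.9,60],[0.001,0.0,-0.001,1.3,-0.3,53.9,60]] -> end [676.  55.  76.]
```

>>> servo_tool([
  [0,0,0,1,0,20,60],
  [0,0,0,1,0.5,40,60],
  [0,0,0,1,0.5,50,60],
  [0,0,0,1,0.5,54,60],
  [0,0,0,1,0.5,54,25],
  [0,0,0,1,0.5,54,25],
  [0,0,0,1,0.5,54,25],
  [0,0,0,1,0.5,54,25],
], squeeze=25)

```text
t: 27.12
ee_pos: [0.6774, 0.0554, 0.0766]
tool_rot: [[0.087, 0.996, 0.001], [0.996, -0.087, 0.0], [0.0, 0.001, -1.0]]
ft_force: [-0.1, -0.2, 0.6]
grip_width: 0.402
grasp_force: 25.0
```

```bash
python3 plan.py '[(677,54.5,150,85,25,0,40),(560,-140,150,55,25,0,45),(445.1,-358.2,150,23.2,25,1,42),(445.1,-358.2,100,23.2,25,2,25)]'
```

```text
CALL [[0.001,-0.0,0.0,-0.4,-0.1,-36.7,25],[0.001,-0.0,0.0,-0.9,-0.3,-73.4,25],[0.001,-0.0,0.087,-34.9,-16.9,-73.5,25],[0.001,-0.0,0.175,-68.9,-33.5,-73.5,25],[0.001,-0.0,0.262,-102.9,-50.1,-73.5,25],[0.001,-0.0,0.349,-136.9,-66.7,-73.5,25],[0.001,-0.0,0.437,-170.8,-83.3,-73.6,25],[0.001,-0.001,0.524,-204.8,-99.9,-73.6,25]] -> end [ 560. -140.  150.]
CALL [[0.0,0.0,0.092,-40.8,5.2,0.0,25],[0.0,0.0,0.185,-81.6,10.4,0.0,25],[0.0,0.0,0.277,-122.4,15.5,0.1,25],[0.0,0.0,0.37,-163.1,20.7,0.1,25],[0.0,0.0,0.462,-203.9,25.9,0.1,25],[0.0,0.0,0.555,-244.7,31.1,0.1,25],[0.0,0.0,0.555,-244.7,31.1,0.1,25],[0.0,0.0,0.555,-244.7,31.1,25.1,25]] -> end [ 445. -358.  125.]
CALL [[0.0,0.0,-0.0,0.0,-0.0,25.0,25],[0.0,0.0,-0.0,0.0,-0.0,25.0,25],[0.0,0.0,-0.0,0.0,-0.0,25.0,25]] -> end [ 445. -358.  100.]
```

>>> servo_tool([
  [0,0,0,0,0,-37,25],
  [0,0,0,-1,0,-73,25],
  [0,0,0.087,-35,-17,-73,25],
  [0,0,0.175,-69,-33.5,-73,25],
  [0,0,0.262,-103,-50,-73,25],
  [0,0,0.35,-137,-67,-73,25],
  [0,0,0.437,-171,-83,-73,25],
  [0,0,0.524,-205,-100,-73,25],
])

```text
t: 28.12
ee_pos: [0.5592, -0.1412, 0.1494]
tool_rot: [[0.576, 0.817, 0.001], [0.817, -0.576, -0.0], [0.001, 0.001, -1.0]]
ft_force: [-0.0, -0.5, -0.2]
grip_width: 0.402
grasp_force: 25.1
```

>>> servo_tool([
  [0,0,0.092,-41,5,0,25],
  [0,0,0.185,-82,10,0,25],
  [0,0,0.277,-122,15.5,0,25],
  [0,0,0.37,-163,21,0,25],
  [0,0,0.462,-204,26,0,25],
  [0,0,0.555,-245,31,0,25],
  [0,0,0.555,-245,31,0,25],
  [0,0,0.555,-245,31,25,25],
])

```text
t: 29.12
ee_pos: [0.4461, -0.3592, 0.1256]
tool_rot: [[0.919, 0.394, 0.005], [0.394, -0.919, -0.003], [0.004, 0.004, -1.0]]
ft_force: [-1.0, 1.0, -1.3]
grip_width: 0.403
grasp_force: 25.1
```

>>> servo_tool([
  [0,0,0,0,0,20,25],
  [0,0,0,0,0,20,25],
  [0,0,0,0,0,20,25],
])

```text
t: 29.5
ee_pos: [0.4455, -0.3582, 0.1046]
tool_rot: [[0.919, 0.395, 0.002], [0.395, -0.919, -0.0], [0.001, 0.001, -1.0]]
ft_force: [-0.2, 0.2, 0.1]
grip_width: 0.408
grasp_force: 25.1
```

```bash
python3 look.py w14; python3 plan.py '[(445.1,-358.2,80,23.2,25,1,8)]'
```

```text
29.5 [ 0.4455 -0.3582  0.1046]
[ 45. 195.] 9383 17.5 [array([ 435.2, -238.9,  168. ,   33.8,   23.8]), array([ 434.2, -238.7,  166.4,   32.5,   23.8])]
[339. 244.] 19324 60.0 [array([ 480.4, -344.9,  168.2,   90.6,   23.2]), array([ 445.4, -357.8,   23. ,   61.7,   23.9])]
[321. 103.] 8947 37.8 [array([ 519.9, -325.6,   47.2,   47.2,   35.9]), array([ 519.8, -325.5,   32.8,   32.9,   24.8])]
[137. 191.] 4382 23.2 [array([ 451. , -268.2,   67.6,   16.9,   27.5]), array([ 461.5, -261.6,   42.7,   15.2,   27.2])]
CALL [[0.002,-0.002,0.0,-0.1,-0.1,6.2,25],[0.002,-0.002,0.0,-0.1,-0.2,12.5,25],[0.002,-0.002,0.001,-0.2,-0.4,18.7,25],[0.002,-0.002,0.001,-0.3,-0.5,24.9,25],[0.002,-0.002,0.001,-0.3,-0.5,24.9,25]] -> end [ 445. -358.   80.]
```

View pics/w14.png

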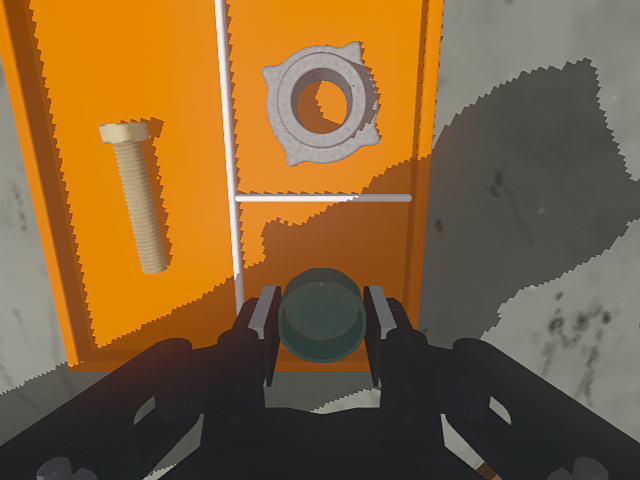

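The cap at (322,315) is held open side up over the remaining square. The bolt lies lengthwise at (140,200) and the flange is flat at (322,103).

>>> servo_tool([
  [0,0,0,0,0,10,25],
  [0,0,0,0,0,18,25],
  [0,0,0,0,0,23,25],
  [0,0,0,0,0,25,25],
  [0,0,0,0,0,25,25],
])

```text
t: 30.18
ee_pos: [0.4443, -0.3584, 0.0794]
tool_rot: [[0.919, 0.394, -0.001], [0.394, -0.919, 0.001], [-0.0, -0.001, -1.0]]
ft_force: [-1.7, 0.2, 4.1]
grip_width: 0.403
grasp_force: 25.5
```

>>> servo_tool([
  [0,0,0,0,0,0,48],
  [0,0,0,0,0,0,48],
  [0,0,0,0,0,-10,48],
  [0,0,0,0,0,-50,48],
  [0,0,0,0,0,-100,60],
  [0,0,0,0,0,-150,60],
  [0,0,0,0,0,-150,60],
])

```text
t: 31.05
ee_pos: [0.4465, -0.3601, 0.2341]
tool_rot: [[0.919, 0.394, 0.009], [0.394, -0.919, -0.006], [0.006, 0.01, -1.0]]
ft_force: [-0.9, 0.7, -0.3]
grip_width: 0.701
grasp_force: 0.0
```

```bash
python3 look.py w15; python3 - <<'E'
from h import *
p,_=camera('scene');q,_=camera('side');cv2.imwrite('pics/f.png',np.hstack([cv2.resize(p[150:430,120:520],(400,280)),q[150:430,190:450]]))
E
```

```text
31.05 [ 0.4465 -0.3601  0.2341]
[614. 111.] 2592 20.1 [array([ 621.2, -531.8,   90.7,   17.4,    5.1]), array([ 615.4, -532.5,   78.8,   17.1,    5.1])]
[259. 155.] 9930 17.5 [array([ 467.1, -303.4,  176.5,  176.9,   23.3]), array([ 467.1, -303.4,  176.5,  176.9,   23.3])]
[316. 120.] 2709 38.2 [array([ 519.6, -325.4,   47.1,   46.8,   42.7]), array([ 519.4, -325.2,   32.2,   32.4,   23.1])]
[211. 170.] 1363 23.4 [array([ 449.2, -264.2,   67.6,   20.1,   22.9]), array([ 459.6, -257.9,   45.2,   15.9,   16.4])]
[566. 213.] 392 12.3 [array([ 534.4, -544. ,   21. ,   19.6,   18.6]), array([ 534.4, -544. ,   21. ,   19.6,   18.6])]
[ 11. 231.] 615 20.6 [array([ 346.1, -128.8,   33.3,   18.4,   35.9]), array([ 341.3, -129.9,   18.7,   14.9,   54. ])]
[316. 231.] 638 22.3 [array([ 442.4, -358.5,   35.5,   35.5,   22.2]), array([ 442.4, -358.4,   35.5,   35.4,   23.4])]
[525. 253.] 357 12.4 [array([ 491.3, -530.8,   19. ,   20. ,   25.3]), array([ 491.3, -530.8,   19. ,   20. ,   25.3])]
[475. 337.] 984 19.3 [array([ 402.9, -531.6,   63.7,   17. ,   77.5]), array([ 403.5, -529.3,   57.4,   16.7,   76.3])]
[395. 395.] 915 15.0 [array([ 323.6, -493.7,   28.8,   50.7,   84.4]), array([ 323.6, -493.8,   28.5,   50.7,   84.4])]
[475. 431.] 459 55.2 [array([ 322.8, -565.1,   76.2,   23.7,   38.7]), array([ 342.6, -549.7,   21.3,   19.9,   21.1])]
```

View pics/f.png

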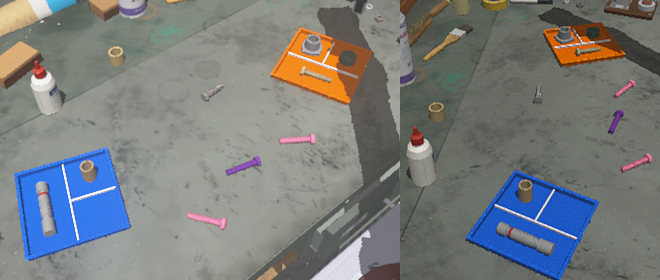

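The final view shows every part in its own compartment: the bush at (88,170), gauge (45,207), flange (312,45), cap (347,58) and bolt (317,75). The bystanders have not moved.

```bash
python3 -c "
from cell import workorder
print(workorder.job_done())"
```

```text
the job is handed in; nothing more can be done
None
```

Both kits are made up and the job is handed in: the narrow bush and plug gauge are in the blue tray, and the flange, brass bolt and cap are in the orange tray. The final pictures show every part where it should be and the dark bolt, wide bush and glue bottle unmoved; the arm took about 31 s, and no verdict came back.

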